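# Load a card key under the antenna's spring clip

### The arm

A 6-joint arm with a two-finger parallel gripper is mounted at the origin on the work surface. World frame = base frame: x ahead of the robot, y to its left, z up, the work surface at z = 0. Lengths are in mm, angles in rad, forces in N, time in s.
With the tool pointing down it reaches from about 275 to 750 mm from the base axis. Payload 10.2 kg.
Tool frame: the origin (TCP) lies between the finger pads; the fingertips stand 11 mm ahead of it and the grasp point (between the pads) lies 8 mm behind it; z points along the fingers, y is the line along which they close (so a half turn about z gives the same grasp; the last joint's range is limited). The gripper opens to 85 mm and grips with 20 to 120 N. Pads are 22 mm wide; open, the fingers measure 114 mm over their backs; the gripper's body (76 mm by 85 mm) begins 54 mm behind the grasp point. The pads swing forward as they close: fully open they stand 13 mm farther back than shut.
Start: joints at [0.938, 0.313, 1.498, -0, 1.331, -0.223], TCP at [209.187, 481.531, 242.294] pointing down, gripper open.
Joint ranges: [-2.94, 2.94], [-0.97, 2.17], [0.19, 2.56], [-1.23, 4.37], [0.02, 3.11], [-2.88, 2.88]. Speed limits (rad/s): [2.39, 2.39, 3.01, 3.14, 3.14, 3.14].

### API

Orientations are given as a unit quaternion [w, x, y, z].
In Python, from rig import sense, eyes, finish_job gives the robot as it stands.
- The arm moves only by the shell command python3 -m jog 'ROWS' [FORCE]. ROWS is JSON, a list of rows, each a list of 7 numbers: the shift along the tool's x, y, z in m, then the turn, a rotation vector about the tool's x, y, z in rad, then the finger opening in m, from 0 to 0.0854. In form: [[dx, dy, dz, rx, ry, rz, gripper], ...]. A call has 1 to 5 rows; each row shifts and turns the commanded pose from where the row before left it, along the tool's axes as they then stand; what a row does not reach is not made up. A row lasts 1/10 s, in which the tool goes at most 50 mm and 8.59 degrees, less where a joint would pass 70% of its speed; a pose out of reach is approached as far as the arm can. A call is refused whole if a number of a shift passes 0.05 or a number of a turn 0.15, either way. A call with a gripper value outside its range is refused whole. The fingers move at their own pace and stop on an object; FORCE is the grip in N (left out, the last holds). Time passes only in rows, so rows that do not move let the fingers close. It gives the time, the measured TCP pose, the force, the opening and the grip force at its end, in the units of the state.
- sense(): the state, without advancing time (a new reading comes with each control period).
- eyes.capture(name): name is "scene" or "top" or "wrist"; returns the picture (480x640x3 uint8, red, green, blue); there is no depth.
- eyes.calibration(name): a dict with "fx", "fy", "cx", "cy" (pixels), "cam_to_world" (4x4, takes a point from camera to world coordinates); the wrist camera has in their place "mount" (4x4, takes a point from camera to tool coordinates, whose origin is the TCP and whose axes are the flange's). Camera axes: x right, y down, z forward; pixel columns grow to the right and rows downward; lengths in mm; the calibration is good to about 2 mm. A picture is of the moment at which its call begins: read the wrist's pose just before it. calibration takes no time and is no camera call.
- finish_job(): hands the job in; it is judged then, once.
The state is a dict: "time_s": time; "joints": joint angles; "dq": joint speeds; "tau": joint torques, N m; "eef_pos": TCP position; "ee_rot": TCP orientation; "force": force on the tool from outside, world axes, zero at the start; "wrist_torque": the same for the moment, N m; "grip_width": opening from 0.0 (shut) to 1.0 (fully open); "grip_force": force on a finger pad.
Only numpy, scipy, OpenCV 4.12 (cv2) and the standard library are available. Lean on these libraries where they do the work, as an engineer would, in place of code of your own. Each camera call takes 0.05 s, during which the arm holds its last target. There are 200 camera calls.

### The job

The white card key lies in the tray of the black key-programming antenna, short of its spring clip. Press the clip's yellow paddle down with one fingertip so that the steel jaw lifts, and while you hold it there push the card with the other fingertip along the tray, under the jaw, until it is fully home against the end stop; then take both fingers away so that the jaw comes down on the card. Only push the card, never lift it out of the tray, and leave the red fob, the valet key, the glass dish and the coaster where they are.

Things in the scene. Friction and masses are not known exactly. Their poses are not given: they have to be found in the camera images.
- antenna: Fixed programming antenna with a straight card tray on top, 182 x 135 mm. Origin on the table under the tray's centre line; +x is the way the card slides in, +y points to the yellow paddle's side, z up. In its frame, mm: the card rests at z 40 between side lips at y -26.5 and 26.5 (top z 46). Clip hinge along x at y 41, z 54, on posts up to z 59 at x -104, 10, 58.
- card: White card key, loose, 76 (x) x 50 (y) x 6 mm, about 45 g. Origin at the centre of its underside; its x lies along the antenna's x. It starts with its front edge short of the jaw; its rear edge is 38 mm behind its origin (towards -x). Fully home, its origin is at home.
- home (a point): Point fixed on the antenna, on top of the card supports (antenna x 20, y 0, z 40 mm): here is the card's origin when the card is fully home. The end stop's face is 38 mm further on (antenna x 58, top z 50).
- groove (a point): Centre of the floor of the finger groove in the tray (antenna x -60, y 0, z 28 mm). The groove is 30 mm wide, from antenna x -112 (open end) to -8; there the card is borne by a ledge at each side only, so a fingertip behind the card may reach below its underside.
- jaw (a point): Centre of the underside of the clip's steel jaw lip, moving with it: 24 mm (x) x 10 mm (y), at antenna x 22 to 46, y -8 to 2. Closed it is 1 mm above the card supports (antenna z 41) and so bars the 6 mm card.
- paddle (a point): Centre of the yellow paddle's top face, moving with it: 106 mm along antenna x (-111 to -5), 36 mm wide (y 60 to 95), at rest 48 mm above the table, sloping up outwards 0.2 rad. Pressed 9 mm down (2 to 5 N; stop at 13 mm) it is level and the jaw is 10 mm above the supports; a fingertip at that height over the groove meets the card's rear edge. A tip can slide along it.
- clip (a joint): Rocking angle of the spring clip, rad: 0 closed, grows as the paddle is pressed, stop at 0.36. Above about 0.15 the card passes freely; about 0.13 when the jaw rests on the card. A spring closes it.
- fob: Red key fob, loose, 58 x 34 x 13 mm plus a small steel ring. Origin at the centre of its underside. Bystander.
- valet_key: Flat steel valet key, loose, 67 mm long, 26 mm wide, 5 mm thick. Origin on its underside near the middle. Bystander.
- dish: Clear glass dish, loose, 90 mm across, 30 mm high. Origin at the centre of its underside. Bystander.
- coaster: White ceramic coaster, loose, 90 mm across, 8 mm high. Origin at the centre of its underside. Bystander.
Not all that is in view belongs to the job. Several things have the shape of the card; the one meant has the colours described above.

How it is judged (in metres and radians):
On the way, in this order (a step that is already met when the one before it is completed fails the run):
1. a finger holds the paddle down, the jaw lifted, with the card still short of the jaw (value of joint clip above 0.15 rad and contact force between the fingers and clip above 0.5 N and x of card in the frame of antenna below -0.014 m), for 0.1 s.
2. the card is pushed by a finger under the jaw while the paddle is held down (value of joint clip above 0.15 rad and contact force between the fingers and clip above 0.5 N and x of card in the frame of antenna between -0.008 and 0.0155 m and contact force between the fingers and card above 0.02 N), for 0.05 s.
3. the card is home while the paddle is still held down (value of joint clip above 0.15 rad and contact force between the fingers and clip above 0.5 N and x of card in the frame of antenna above 0.016 m), for 0.1 s.
At the end, for the whole second after the job is handed in: The card lies flat in the tray within 4 mm of fully home against the end stop, the jaw has closed on it and presses on it, and all is at rest (x of card in the frame of antenna between 0.016 and 0.0225 m and y of card in the frame of antenna between -0.004 and 0.004 m and z of card in the frame of antenna between 0.037 and 0.043 m and angle between the x axis of card and the x axis of antenna, either way round below 0.1 rad and angle between card's own z axis and vertical below 0.08 rad and value of joint clip between 0.09 and 0.16 rad and contact force between clip and card above 0.5 N and linear speed of card below 0.01 m/s); the robot touches nothing.
It fails at once if the card is lifted, tipped or taken out of the tray (z of card in the frame of antenna above 0.049 m or z of card in the frame of antenna below 0.034 m or angle between card's own z axis and vertical above 0.2 rad).
It fails at once if the fob is disturbed (moved more than 15 mm) (distance of fob from where it was at the start of the episode above 0.015 m).
It fails at once if the valet key is disturbed (moved more than 15 mm) (distance of valet_key from where it was at the start of the episode above 0.015 m).
It fails at once if the dish is disturbed (moved more than 15 mm) (distance of dish from where it was at the start of the episode above 0.015 m).
It fails at once if the coaster is disturbed (moved more than 15 mm) (distance of coaster from where it was at the start of the episode above 0.015 m).
It also fails if it takes over 38 s, if anything falls off the work surface, if the arm or the gripper's body presses on something with over 40 N, if the wrist force passes 120 N, or if a joint passes its speed limit or range.

## Working session

There is one attempt and no reset: what is moved stays moved. The work goes in short steps, Python scripts to look and compute and a shell command to move; the robot and the scene stay as the last step left them, time stands still between calls to the robot, and variables do not carry over. Pictures are saved under pics/ and viewed, at most 10 in all, crops included, and the job is handed in when it is done.

```bash
mkdir -p pics; ls; python3 - <<'E'
from rig import sense, eyes
import cv2, numpy as np
s=sense(); print(s)
for n in ["top","scene"]:
    im=eyes.capture(n); cv2.imwrite(f"pics/{n}0.png",im[:,:,::-1]); c=eyes.calibration(n); print(n,c)
print(eyes.calibration("wrist"))
E
```

```text
pics
{'time_s': 0.0, 'joints': array([ 9.37592149e-01,  3.13468135e-01,  1.49844051e+00, -3.59225131e-05,
        1.33100225e+00, -2.23404265e-01]), 'dq': array([-0.00135505,  0.0007785 ,  0.00147166,  0.00049753,  0.00203548,
       -0.00104169]), 'tau': array([ 1.38173884e-03, -4.12264538e+01, -2.59739292e+01, -1.28839756e-04,
        4.13127549e-03, -4.84446616e-06]), 'eef_pos': array([209.04547259, 481.31766026, 241.72449988]), 'ee_rot': array([-2.57882863e-04,  2.03464978e-01,  9.79082003e-01, -6.06828060e-04]), 'force': array([ 0.50220711,  0.08169155, -0.97214327]), 'wrist_torque': array([-0.01005985,  0.00713065,  0.03053473]), 'grip_force': 0.0, 'grip_width': 0.9960162176073933}
top {'fx': 456.9736006685081, 'fy': 456.9736006685081, 'cx': 322.08851933317277, 'cy': 237.35812925437574, 'cam_to_world': array([[-1.32936597e-02, -9.88657782e-01,  1.49596349e-01,
         4.63536772e+02],
       [-9.99910696e-01,  1.33490545e-02, -6.33878514e-04,
         5.42797601e+01],
       [-1.37028089e-03, -1.49591417e-01, -9.88746950e-01,
         7.23986526e+02],
       [ 0.00000000e+00, 
[... 282 characters left out ...]
7.09761255e-01,  5.05587234e-01, -4.90530845e-01,
         4.54916442e+02],
       [ 1.32768955e-02, -7.05816534e-01, -7.08270248e-01,
         6.24739575e+02],
       [ 0.00000000e+00,  0.00000000e+00,  0.00000000e+00,
         1.00000000e+00]])}
{'fx': 394.5472182843776, 'fy': 394.5472182843776, 'cx': 316.0363515315818, 'cy': 239.15005060869228, 'mount': array([[ 8.68541933e-04, -9.50017481e-01, -3.12195503e-01,
         7.98839041e+01],
       [ 9.99999509e-01,  6.75943789e-04,  7.25132453e-04,
        -9.20017420e-01],
       [-4.77861894e-04, -3.12195980e-01,  9.50017601e-01,
        -1.32026591e+02],
       [ 0.00000000e+00,  0.00000000e+00,  0.00000000e+00,
         1.00000000e+00]])}
```

View pics/top0.png

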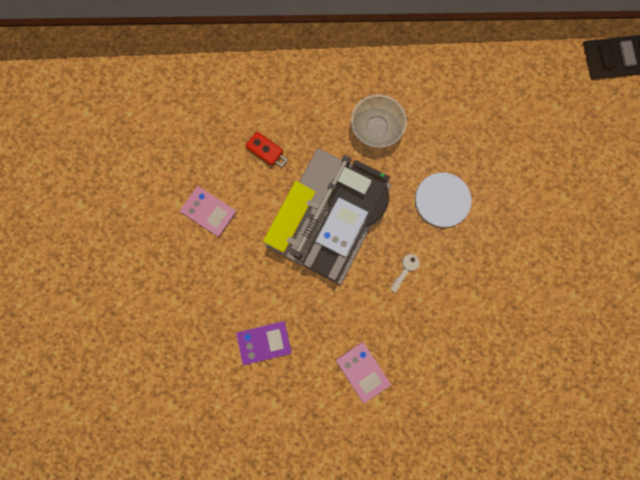

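View pics/scene0.png

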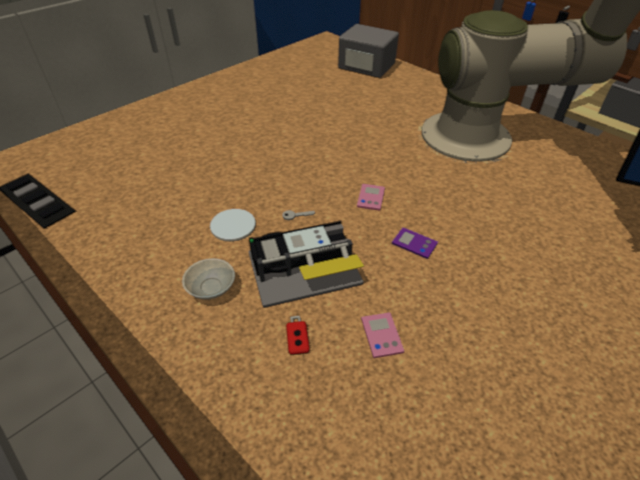

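Top view: the antenna is near (335,220), with the yellow paddle at (290,217) and the white card at (342,227). The fob (266,149), dish (378,122), coaster (443,200) and valet key (405,273) stand around it. The pink and purple cards are decoys. The scene view agrees, with the paddle near (332,268) and the card near (307,239).

```bash
cat > h.py <<'E'
import cv2, numpy as np
from rig import sense, eyes
from scipy.spatial.transform import Rotation as R
def T_tool(s):
    q=s["ee_rot"]; T=np.eye(4); T[:3,:3]=R.from_quat([q[1],q[2],q[3],q[0]]).as_matrix(); T[:3,3]=s["eef_pos"]; return T
def cast(c,T,uv,z):
    uv=np.atleast_2d(uv).astype(float)
    d=np.c_[(uv[:,0]-c["cx"])/c["fx"],(uv[:,1]-c["cy"])/c["fy"],np.ones(len(uv))]@T[:3,:3].T
    o=T[:3,3]; return o+d*((z-o[2])/d[:,2])[:,None]
def yellow(im):
    h=cv2.cvtColor(im,cv2.COLOR_RGB2HSV); return cv2.inRange(h,(25,200,90),(35,255,255))
def white(im):
    h=cv2.cvtColor(im,cv2.COLOR_RGB2HSV); return cv2.inRange(h,(0,0,165),(180,60,255))
def big(m,near=None):
    cs=[c for c in cv2.findContours(m,cv2.RETR_EXTERNAL,cv2.CHAIN_APPROX_NONE)[0] if cv2.contourArea(c)>60]
    if near is None: return max(cs,key=cv2.contourArea)
    return min(cs,key=lambda c:np.linalg.norm(c.mean(0)[0]-near))
def rect(P):
    (c,(w,h),a)=cv2.minAreaRect(P[:,:2].astype(np.float32)); a=np.deg2rad(a)
    if w<h: w,h,a=h,w,a+np.pi/2
    a=(a+np.pi/2)%np.pi-np.pi/2
    return np.array(c),w,h,a
def to_ant(p,o,yaw):
    d=np.atleast_2d(p)[:,:2]-o; c,s=np.cos(yaw),np.sin(yaw); return d@np.array([[c,-s],[s,c]])
E
python3 - <<'E'
from h import *
for n,nr in [("top",(342,227)),("scene",(307,239))]:
    im=cv2.imread(f"pics/{n}0.png")[:,:,::-1].copy(); c=eyes.calibration(n); T=c["cam_to_world"]
    for nm,m,z,k in [("paddle",yellow(im),48,None),("card",white(im),46,nr)]:
        ct=big(m,k); P=cast(c,T,ct[:,0],z); print(n,nm,cv2.contourArea(ct),ct.mean(0)[0],rect(P))
E
```

```text
top paddle 1483.5 [288.98159509 216.25153374] (array([599.16815186, 102.9879303 ]), 105.38118743896484, 35.963802337646484, np.float64(-0.4889607037753194))
top card 1509.5 [341.58156028 226.64539007] (array([582.41998291,  24.04849243]), 74.43199157714844, 49.028472900390625, np.float64(-0.48711719708973966))Traceback (most recent call last):
  File "<stdin>", line 5, in <module>
  File "h.py", line 16, in big
    if near is None: return max(cs,key=cv2.contourArea)
                            ~~~^^^^^^^^^^^^^^^^^^^^^^^^
ValueError: max() iterable argument is empty
```

```bash
python3 -m jog '[[0,0,0,0,0,0.078,0.065],[-0.035,-0.013,0,0,0,0,0.065],[-0.042,-0.016,0,0,0,0,0.065],[-0.042,-0.016,0,0,0,0,0.065],[-0.042,-0.016,0,0,0,0,0.065]]'
python3 -m jog '[[-0.042,-0.016,0,0,0,0,0.065],[-0.042,-0.016,0,0,0,0,0.065],[-0.042,-0.016,0,0,0,0,0.065],[-0.042,-0.016,0,0,0,0,0.065],[-0.042,-0.016,0,0,0,0,0.065]]'
python3 -m jog '[[-0.042,-0.016,0.01,0,0,0,0.065],[-0.042,-0.016,0.01,0,0,0,0.065],[-0.02,-0.008,0.01,0,0,0,0.065],[0,0,0.01,0,0,0,0.065],[0,0,0,0,0,0,0.065]]'
python3 -m jog '[[0,0,0,0,0,0,0.065],[0,0,0,0,0,0,0.065]]'
python3 - <<'E'
from h import *
s=sense();T=T_tool(s);c=eyes.calibration("wrist");M=T@c["mount"]
im=eyes.capture("wrist");cv2.imwrite("pics/w1.png",im[:,:,::-1])
print(s["time_s"],T,s["force"],s["grip_width"])
ct=big(yellow(im));print("pad",ct.mean(0),cv2.contourArea(ct),rect(cast(c,M,ct[:,0],48)))
E
```

```text
time_s: 0.6
eef_pos: [323.5, 350.7, 242.1]
ee_rot: [-0.0, 0.241, 0.97, -0.0]
force: [0.6, 1.3, 0.6]
grip_width: 0.755
grip_force: 0.0
time_s: 1.1
eef_pos: [471.7, 181.4, 242.1]
ee_rot: [-0.0, 0.242, 0.97, -0.0]
force: [1.1, 0.8, 0.8]
grip_width: 0.756
grip_force: 0.0
time_s: 1.6
eef_pos: [543.0, 99.2, 200.6]
ee_rot: [-0.002, 0.242, 0.97, -0.0]
force: [-1.1, -0.1, 0.1]
grip_width: 0.758
grip_force: 0.0
time_s: 1.8
eef_pos: [543.7, 100.0, 203.0]
ee_rot: [0.0, 0.241, 0.971, 0.0]
force: [0.2, 0.3, -0.3]
grip_width: 0.765
grip_force: 0.0
1.8 [[-8.84030506e-01  4.67428066e-01  1.03344013e-03  5.43652881e+02]
 [ 4.67428355e-01  8.84030956e-01  4.31072891e-05  9.99792181e+01]
 [-8.93443506e-04  5.21167376e-04 -9.99999465e-01  2.03043597e+02]
 [ 0.00000000e+00  0.00000000e+00  0.00000000e+00  1.00000000e+00]] [ 0.16812176  0.34751454 -0.28876585] 0.7650449794293762
pad [[350.17647059 276.17647059]] 5207.0 (array([599.89550781, 100.43991852]), 107.92581176757812, 35.826011657714844, np.float64(-0.48543541086135455))
```

View pics/w1.png

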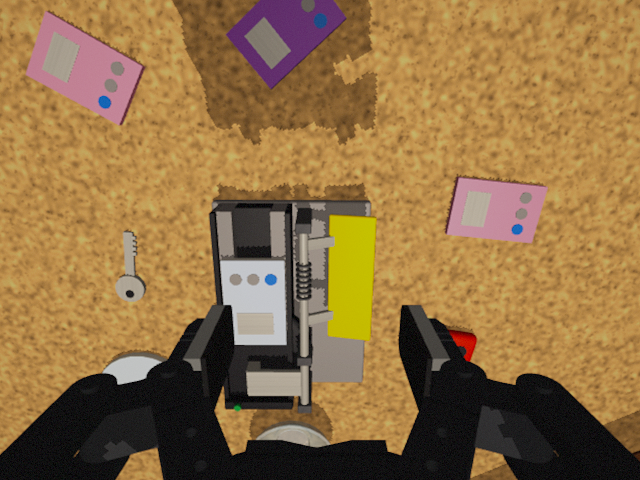

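The wrist view shows the paddle at (352,277), the card at (253,303), and the empty groove behind the card at (252,232). The fingers are aligned with the tray (image down is antenna +x).

```bash
python3 - <<'E'
from h import *
T=np.array([[-8.84030506e-01,4.67428066e-01,0,543.65],[4.67428355e-01,8.84030956e-01,0,99.98],[0,0,-1,203.04],[0,0,0,1]])
c=eyes.calibration("wrist");M=T@c["mount"]
im=cv2.imread("pics/w1.png")[:,:,::-1].copy(); yaw=-.487
R2=np.array([[np.cos(yaw),-np.sin(yaw)],[np.sin(yaw),np.cos(yaw)]])
pw=rect(cast(c,M,big(yellow(im))[:,0],48))[0]; ow=pw-R2@[-58,77.5]
print("origin wrist",ow,"origin top",np.array([599.17,102.99])-R2@[-58,77.5])
ct=big(white(im),(253,303));r=rect(cast(c,M,ct[:,0],46)); print("card",cv2.contourArea(ct),r,to_ant(r[0],ow,yaw))
# card rear edge, groove edges (px by eye) 
print("rear,groove,posts",to_ant(cast(c,M,[(253,261)],46),ow,yaw),to_ant(cast(c,M,[(233,232),(270,232)],40),ow,yaw))
print("tcp in ant",to_ant(T[:2,3],ow,yaw))
E
```

```text
origin wrist [614.6839546    4.81287239] origin top [614.15876417   7.35743782]
card 4710.0 (array([582.40838623,  21.687994  ]), 75.18726348876953, 50.247337341308594, np.float64(-0.4857936726069969)) [[-36.42040044  -0.19098356]]
rear,groove,posts [[-74.0125642    0.70998662]] [[-95.97346145 -14.78269472]
 [-96.01265965  14.16700474]]
tcp in ant [[-107.31160682   50.86082898]]
```

```bash
python3 -m jog '[[-0.0165,-0.011,0.02,0,0,0,0.065],[0,0,0.04,0,0,0,0.065],[0,0,0.04,0,0,0,0.065],[0,0,0.02,0,0,0,0.065],[0,0,0.008,0,0,0,0.065]]'
python3 -m jog '[[0,0,0,0,0,0,0.065],[0,0,0,0,0,0,0.065],[0,0,0,0,0,0,0.065]]'
python3 - <<'E'
from h import *
s=sense();T=T_tool(s);print(s["time_s"],s["eef_pos"],s["force"],s["wrist_torque"],s["grip_width"])
a=eyes.capture("wrist")[:,:,::-1]; b=eyes.capture("scene")[:,:,::-1]
b=cv2.resize(b[190:340,210:410],None,fx=3,fy=3,interpolation=cv2.INTER_CUBIC)
cv2.imwrite("pics/w2.png",a);cv2.imwrite("pics/s2.png",b)
for o in ([614.68,4.81],[614.16,7.36]): print(to_ant(T[:2,3],np.array(o),-.487))
E
```

```text
time_s: 2.35
eef_pos: [552.4, 82.1, 72.8]
ee_rot: [-0.001, 0.241, 0.97, -0.0]
force: [0.2, -0.3, 0.4]
grip_width: 0.76
grip_force: 0.0
time_s: 2.65
eef_pos: [554.1, 81.6, 75.8]
ee_rot: [0.001, 0.241, 0.97, 0.0]
force: [0.3, 0.1, -0.1]
grip_width: 0.761
grip_force: 0.0
2.65 [554.10738163  81.63734645  75.78414365] [ 0.29379748  0.06554587 -0.1070254 ] [ 0.00499325 -0.00926315 -0.00101638] 0.7610587879123977
[[-89.4839059   39.54887918]]
[[-87.83101992  37.53868815]]
```

View pics/w2.png

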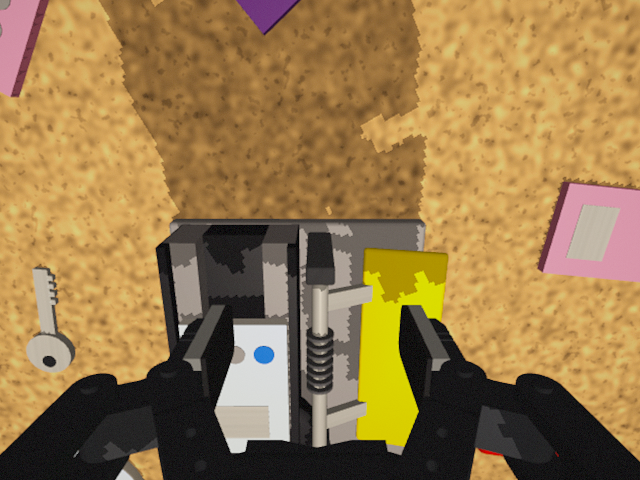

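View pics/s2.png

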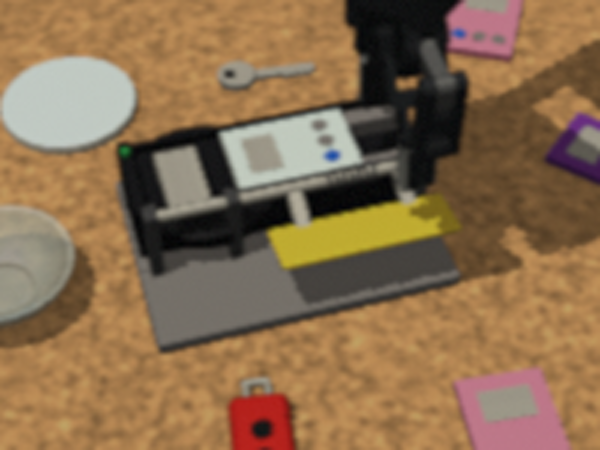

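The wrist view puts the fingertips near (220,312) over the groove and (420,312) over the paddle, about 3 mm ahead of the TCP. The scene crop shows them clear above the tray, behind the card. I expect paddle contact at TCP z of about 51 and pushing at about 42.

```bash
python3 -m jog '[[0.002,0,0.01,0,0,0,0.065],[0,0,0.008,0,0,0,0.065],[0,0,0,0,0,0,0.065],[0,0,0,0,0,0,0.065],[0,0,0,0,0,0,0.065]]'
for i in 1; do :; done
python3 -m jog '[[0,0,0.003,0,0,0,0.065],[0,0,0,0,0,0,0.065],[0,0,0,0,0,0,0.065]]'
python3 -m jog '[[0,0,0.002,0,0,0,0.065],[0,0,0,0,0,0,0.065],[0,0,0,0,0,0,0.065]]'
python3 -m jog '[[0,0,0.002,0,0,0,0.065],[0,0,0,0,0,0,0.065],[0,0,0,0,0,0,0.065]]'
python3 -m jog '[[0,0,0.002,0,0,0,0.065],[0,0,0,0,0,0,0.065],[0,0,0,0,0,0,0.065]]'; python3 -c "
from rig import sense
print(sense()['wrist_torque'])"
```

```text
time_s: 3.25
eef_pos: [551.8, 82.5, 56.4]
ee_rot: [0.0, 0.241, 0.97, 0.0]
force: [-0.0, -0.9, 0.6]
grip_width: 0.759
grip_force: 0.0
time_s: 3.55
eef_pos: [551.6, 82.5, 53.3]
ee_rot: [-0.0, 0.242, 0.97, -0.0]
force: [0.5, 0.1, 0.8]
grip_width: 0.76
grip_force: 0.0
time_s: 3.85
eef_pos: [551.7, 82.4, 51.5]
ee_rot: [0.0, 0.242, 0.97, -0.0]
force: [-1.3, -0.7, 3.1]
grip_width: 0.763
grip_force: 1.5
time_s: 4.15
eef_pos: [551.6, 82.3, 49.4]
ee_rot: [0.0, 0.242, 0.97, -0.0]
force: [-2.7, -3.7, 4.8]
grip_width: 0.763
grip_force: 2.3
time_s: 4.45
eef_pos: [551.8, 82.4, 47.4]
ee_rot: [0.0, 0.242, 0.97, -0.0]
force: [-2.4, -3.6, 6.0]
grip_width: 0.763
grip_force: 2.7
[-0.44663539  0.13793023  0.04454086]
```

```bash
python3 -m jog '[[0,-0.001,0.002,0,0,0,0.065],[0,0,0,0,0,0,0.065],[0,0,0,0,0,0,0.065]]'
python3 -m jog '[[0,-0.001,0.002,0,0,0,0.065],[0,0,0,0,0,0,0.065],[0,0,0,0,0,0,0.065]]'
python3 - <<'E'
from h import *
s=sense();T=T_tool(s);print(s["time_s"],s["eef_pos"],s["force"],s["grip_force"])
for o in ([614.68,4.81],[614.16,7.36]): print(to_ant(T[:2,3],np.array(o),-.487))
b=eyes.capture("scene")[:,:,::-1]
b=cv2.resize(b[200:320,230:390],None,fx=4.5,fy=4.5,interpolation=cv2.INTER_CUBIC)
cv2.imwrite("pics/s3.png",b)
t=eyes.capture("top");c=eyes.calibration("top")
for nm,ct in [("card",big(white(t),(342,227)))]:
    r=rect(cast(c,c["cam_to_world"],ct[:,0],46));print(nm,r,to_ant(r[0],[614.16,7.36],-.487))
E
```

```text
time_s: 4.75
eef_pos: [551.4, 81.7, 45.5]
ee_rot: [0.0, 0.242, 0.97, 0.0]
force: [-0.6, -2.4, 5.8]
grip_width: 0.763
grip_force: 3.0
time_s: 5.05
eef_pos: [551.0, 81.0, 43.7]
ee_rot: [0.0, 0.242, 0.97, 0.0]
force: [-1.0, -2.2, 8.0]
grip_width: 0.758
grip_force: 3.5
5.05 [551.04223705  80.9630768   43.69968435] [-0.99513445 -2.22863252  8.02554595] 3.4814335266128182
[[-91.87715657  37.51858313]]
[[-90.2242706  35.5083921]]
card (array([510.12594604, -67.44319153]), 60.417564392089844, 21.718910217285156, np.float64(-0.500532538185877)) [[ -56.9329779  -114.79215074]]
```

View pics/s3.png

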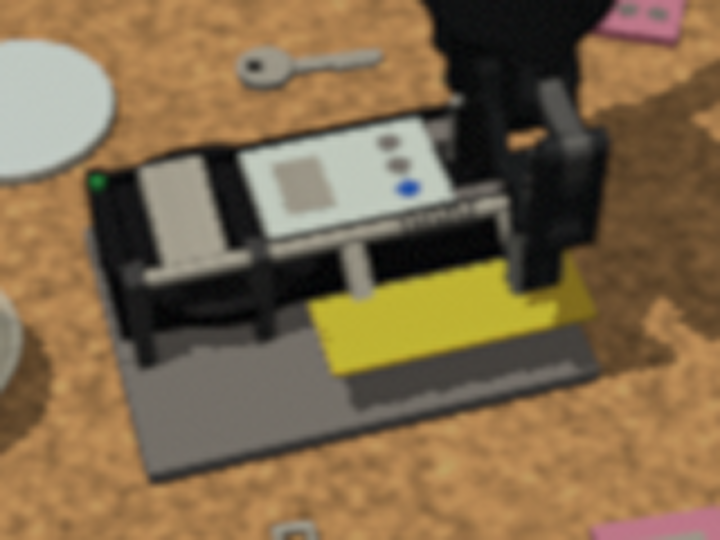

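The scene crop shows one tip pressing the yellow paddle at (535,285) until it is level, and the jaw raised at (185,215). The card at (345,175) is still in place. Now I'll push.

```bash
python3 -m jog '[[-0.005,0,0,0,0,0,0.065],[-0.005,0,0,0,0,0,0.065],[-0.005,0,0,0,0,0,0.065],[0,0,0,0,0,0,0.065]]'
python3 -m jog '[[-0.005,0,0,0,0,0,0.065],[-0.005,0,0,0,0,0,0.065],[-0.005,0,0,0,0,0,0.065],[-0.005,0,0,0,0,0,0.065],[0,0,0,0,0,0,0.065]]'
python3 - <<'E'
from h import *
s=sense();T=T_tool(s);print(s["time_s"],s["eef_pos"],s["force"],s["grip_force"],s["wrist_torque"])
for o in ([614.68,4.81],[614.16,7.36]): print(to_ant(T[:2,3],np.array(o),-.487))
b=eyes.capture("scene")[:,:,::-1]
b=cv2.resize(b[200:320,230:390],None,fx=4.5,fy=4.5,interpolation=cv2.INTER_CUBIC)
cv2.imwrite("pics/s4.png",b)
E
```

```text
time_s: 5.55
eef_pos: [564.2, 74.3, 43.4]
ee_rot: [0.0, 0.242, 0.97, 0.001]
force: [-1.4, 0.3, 6.0]
grip_width: 0.763
grip_force: 3.0
time_s: 6.05
eef_pos: [582.0, 64.9, 43.4]
ee_rot: [0.0, 0.242, 0.97, 0.001]
force: [-1.0, 1.0, 6.3]
grip_width: 0.759
grip_force: 3.0
6.05 [581.95111379  64.91511667  43.43751076] [-0.96624813  0.96192398  6.27871388] 3.0012926808558404 [0.33130117 0.0228527  0.05839527]
[[-57.0516496   37.80098306]]
[[-55.39876362  35.79079204]]
```

View pics/s4.png

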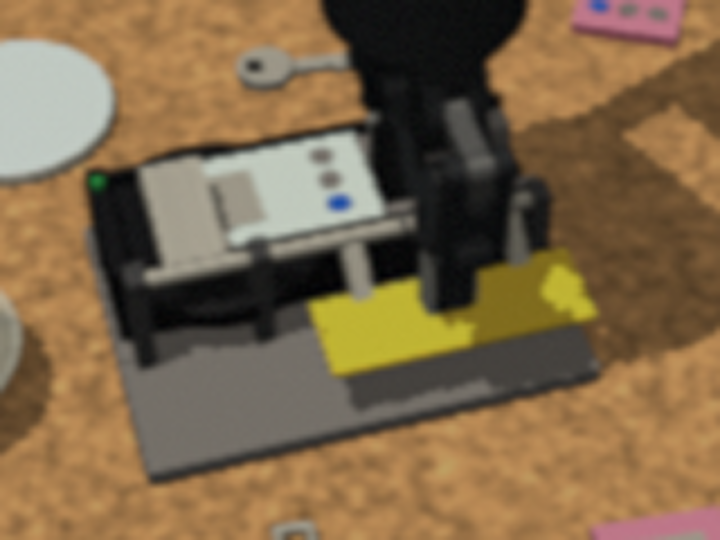

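The card has moved forward and its front edge is now under the jaw (about (225,215) in the crop). About 27 mm remain to the end stop.

```bash
python3 -m jog '[[-0.005,0,0,0,0,0,0.065],[-0.005,0,0,0,0,0,0.065],[-0.005,0,0,0,0,0,0.065],[-0.005,0,0,0,0,0,0.065],[0,0,0,0,0,0,0.065]]'
python3 -m jog '[[-0.003,0,0,0,0,0,0.065],[0,0,0,0,0,0,0.065],[0,0,0,0,0,0,0.065]]'
python3 -m jog '[[-0.002,0,0,0,0,0,0.065],[0,0,0,0,0,0,0.065],[0,0,0,0,0,0,0.065]]'
python3 -m jog '[[-0.001,0,0,0,0,0,0.065],[0,0,0,0,0,0,0.065],[0,0,0,0,0,0,0.065]]'
python3 - <<'E'
from h import *
s=sense();T=T_tool(s);f=s["force"];print(f)
for o in ([614.68,4.81],[614.16,7.36]): print(to_ant(T[:2,3],np.array(o),-.487))
E
```

```text
time_s: 6.6
eef_pos: [599.6, 55.6, 43.5]
ee_rot: [0.0, 0.242, 0.97, 0.001]
force: [-1.7, 1.5, 5.8]
grip_width: 0.759
grip_force: 3.0
time_s: 6.9
eef_pos: [602.0, 54.4, 43.5]
ee_rot: [0.0, 0.241, 0.97, 0.001]
force: [-1.6, 2.2, 6.5]
grip_width: 0.763
grip_force: 3.0
time_s: 7.2
eef_pos: [603.6, 53.5, 43.5]
ee_rot: [-0.0, 0.241, 0.97, 0.001]
force: [-3.0, 2.1, 5.0]
grip_width: 0.764
grip_force: 3.0
time_s: 7.5
eef_pos: [604.3, 53.1, 43.4]
ee_rot: [-0.0, 0.241, 0.97, 0.001]
force: [-2.5, 2.9, 5.9]
grip_width: 0.76
grip_force: 3.0
[-2.4702706   2.93510214  5.88211055]
[[-31.77973122  37.83307093]]
[[-30.12684524  35.8228799 ]]
```

```bash
python3 -m jog '[[-0.001,0,0,0,0,0,0.065],[0,0,0,0,0,0,0.065]]'
python3 -m jog '[[-0.001,0,0,0,0,0,0.065],[0,0,0,0,0,0,0.065],[0,0,0,0,0,0,0.065]]'
python3 - <<'E'
from h import *
b=eyes.capture("scene")[:,:,::-1]
b=cv2.resize(b[200:320,230:390],None,fx=4.5,fy=4.5,interpolation=cv2.INTER_CUBIC)
cv2.imwrite("pics/s5.png",b)
E
```

```text
time_s: 7.7
eef_pos: [605.2, 52.6, 43.4]
ee_rot: [-0.0, 0.241, 0.97, 0.001]
force: [-3.4, 2.2, 6.0]
grip_width: 0.76
grip_force: 3.0
time_s: 8.0
eef_pos: [606.0, 52.2, 43.4]
ee_rot: [-0.001, 0.241, 0.97, 0.001]
force: [-3.3, 2.1, 6.1]
grip_width: 0.762
grip_force: 3.4
```

View pics/s5.png

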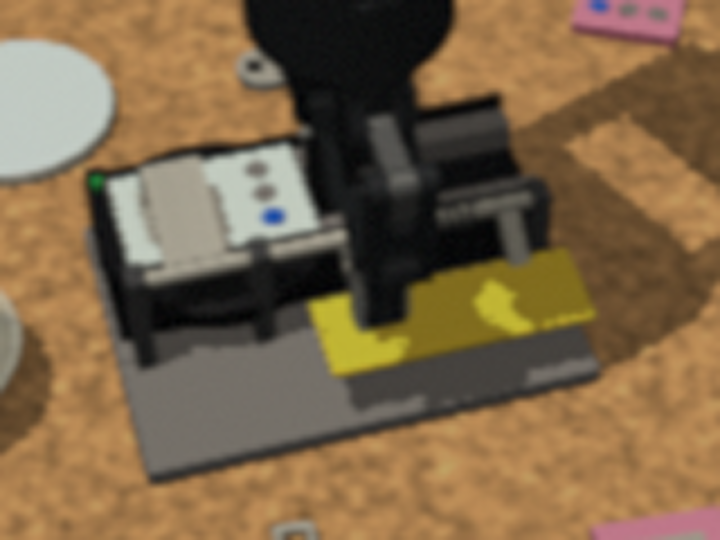

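The card now passes under the jaw, with its front edge at about (110,215) beside the end stop. I'll keep going in small steps until the force rises.

```bash
python3 -m jog '[[-0.001,0,0,0,0,0,0.065],[0,0,0,0,0,0,0.065],[0,0,0,0,0,0,0.065]]'
python3 -m jog '[[-0.001,0,0,0,0,0,0.065],[0,0,0,0,0,0,0.065],[0,0,0,0,0,0,0.065]]'
```

```text
time_s: 8.35
eef_pos: [606.1, 52.1, 43.3]
ee_rot: [-0.002, 0.241, 0.97, 0.001]
force: [-7.9, 4.1, 7.8]
grip_width: 0.763
grip_force: 5.8
time_s: 8.65
eef_pos: [606.2, 52.1, 43.2]
ee_rot: [-0.003, 0.241, 0.97, 0.001]
force: [-11.2, 5.8, 12.5]
grip_width: 0.761
grip_force: 7.8
```

The force jumped, so the card is against the stop. I'll back off first, then lift straight up.

```bash
python3 -m jog '[[0.003,0,0,0,0,0,0.065],[0.004,0,0,0,0,0,0.065],[0.002,0,0,0,0,0,0.065],[0,0,0,0,0,0,0.065]]'
python3 -m jog '[[0,0,-0.004,0,0,0,0.065],[0,0,-0.006,0,0,0,0.065],[0,0,-0.01,0,0,0,0.065],[0,0,-0.03,0,0,0,0.065],[0,0,-0.04,0,0,0,0.065]]'
python3 -m jog '[[0.04,0,-0.03,0,0,0,0.065],[0.04,0,-0.03,0,0,0,0.065],[0,0,0,0,0,0,0.065],[0,0,0,0,0,0,0.065],[0,0,0,0,0,0,0.065]]'
python3 - <<'E'
from h import *
s=sense();T=T_tool(s);c=eyes.calibration("wrist");M=T@c["mount"]
im=eyes.capture("wrist");cv2.imwrite("pics/w6.png",im[:,:,::-1])
r=rect(cast(c,M,big(yellow(im))[:,0],48)); yaw=-.487
o=r[0]-np.array([[np.cos(yaw),-np.sin(yaw)],[np.sin(yaw),np.cos(yaw)]])@[-58,77.5]
print(r,o,s["force"])
E
```

```text
time_s: 9.05
eef_pos: [601.4, 54.8, 44.2]
ee_rot: [0.002, 0.242, 0.97, 0.001]
force: [2.0, -0.6, 4.6]
grip_width: 0.763
grip_force: 2.8
time_s: 9.55
eef_pos: [599.0, 54.6, 133.1]
ee_rot: [-0.002, 0.241, 0.97, -0.0]
force: [0.2, 0.1, -0.0]
grip_width: 0.761
grip_force: 0.0
time_s: 10.05
eef_pos: [529.6, 91.6, 192.4]
ee_rot: [-0.001, 0.242, 0.97, -0.0]
force: [-0.1, -0.6, -0.5]
grip_width: 0.761
grip_force: 0.0
(array([596.50183105,  99.94477844]), 104.3902816772461, 35.43196105957031, np.float64(-0.4894505256788122)) [611.49059523   4.31221627] [-0.10139645 -0.6441409  -0.54246986]
```

View pics/w6.png

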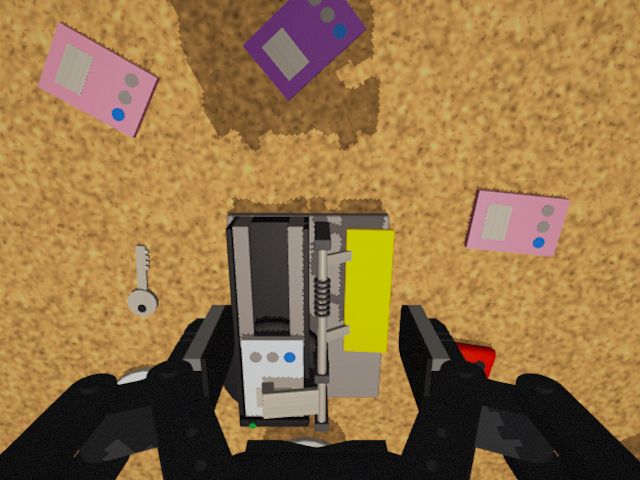

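The card sits at (273,375), against the stop, with the jaw closed over it at (290,402). I'll check its rear edge numerically and then hand in.

```bash
python3 - <<'E'
from h import *
s=sense();c=eyes.calibration("wrist");M=T_tool(s)@c["mount"]
print(s["dq"].round(3),s["grip_force"])
for o in ([611.5,4.3],[614.4,6]): print(to_ant(cast(c,M,[(242,338),(303,337),(273,338)],46),np.array(o),-.487))
E
```

```text
[-0.001  0.007  0.001  0.     0.002  0.   ] 0.0
[[-17.72240647 -21.96872889]
 [-18.63598914  27.35566837]
 [-17.71643522   3.09377605]]
[[-19.48969417 -24.82822084]
 [-20.40327683  24.49617642]
 [-19.48372292   0.2342841 ]]
```

The rear edge is at x of about -18, so the card is home and straight.

```bash
python3 -c "
from rig import finish_job
print(finish_job())"
```

```text
the job is handed in; nothing more can be done
None
```

The job is handed in: the card is pushed home against the end stop with the jaw closed on it, and the arm is clear; my last measurement put its rear edge within about 2 mm of home, and no verdict came back.

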